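Peel a stuck tray off the nested stack and hold it over the mat

TASK

First lift the dark wood offcut off the tray stack and set it down flat on the bare bench. Then peel the clinging blue top tray off by raising its orange-tabbed corner first while the opposite corner still sits on the stack, without the grey and white trays below being lifted or dragged away, and finish holding the blue tray still and roughly level, right way up, centred over the round green mat and well clear of it, about 15 cm up: do not put it down or let go. Leave the steel flask, the grey sanding block and the two wood slices where they are.

Things in the scene. Friction and masses are not known exactly. Their poses are not given: they have to be found in the camera images.
- stack: Four nested grey and white trays, one loose piece of 0.9 kg: 170 mm (its x) x 130 mm (its y), rim top 54 mm above its underside. Four black sprung rubber clips, 16 mm wide, stand 4 mm out from its long sides, 60 mm either way from the middle, and reach 62 mm high, against the blue tray's rim. Origin: centre of the underside, on the bench; z up.
- tray: Blue top tray, 0.14 to 0.19 kg, nested in the stack, same axes: 170 (x) x 130 (y) mm, underside to rim top 24 mm, rim 10 mm wide and high. Origin: centre of its underside, 40 mm above the stack's origin when seated; z up. The stack's four clips cling to its rim, about 1 to 2.5 N of drag each until that part has risen 8 mm: raising the tab frees them in turn.
- tray_tab (a point): Grip point on the orange upright tab at the tray's +x +y corner: a fin 10 mm thick, 26 mm long along the tray's diagonal (37.4 degrees from its +x to +y), 35 mm high above the rim. The point is 100 mm out from the tray's centre, 48 mm above its origin, 24 mm above the rim top, 11 mm below the fin's top. Pinch from above, a finger each side of the diagonal. Axes as the tray's.
- tray_heel (a point): The tray's corner diagonally across from the tab (-x, -y), at the rim's underside, 14 mm above the tray's origin. It rests on the stack's rim (54 mm above the stack's origin) and is the pivot when the tab is raised; 207 mm horizontally from the tab's grip point.
- offcut: Dark wood offcut, a bar 45 mm (its x) x 150 mm (its y) x 38 mm high, 0.12 to 0.24 kg, lying across the blue tray's two long rims, nearly along the tray's y. Origin: centre of its underside; z up. Its underside starts 64 mm above the bench; it can be gripped across its 45 mm, from above.
- mat: Round green mat fixed to the bench, 160 mm across, 5 mm thick. Origin: centre of its underside. It lies on the other side (left or right) from the stack.
- flask: Steel drinking flask with black cap, 74 mm across, 200 mm tall, standing on the right of the bench; origin: centre of its base. To be left alone.
- sanding_block: Grey sanding block 100 (x) x 65 (y) x 40 mm at the far middle of the bench; origin: centre of its underside. To be left alone.
- slice_big: Wood slice, 80 mm across, 12 mm thick, on the left of the bench; origin: centre of its underside. To be left alone.
- slice_small: Wood slice, 56 mm across, 12 mm thick, on the left of the bench; origin: centre of its underside. To be left alone.
Not all that is in view belongs to the job. There is more than one size of the mat; the one meant has the size given above.

How it is judged:
By the outcome, as a careful person would: the job done as asked, in the order asked, and still so for the second after the job is handed in, while the arm keeps its last pose, push and grip.
It also fails if it takes over 61 s, if anything falls off the work surface, if the arm or the gripper's body presses on something with over 40 N, if the wrist force passes 120 N, or if a joint passes its speed limit or range.

ROBOT

A 7-joint arm with a two-finger parallel gripper is mounted at the origin on the work surface. World frame = base frame: x ahead of the robot, y to its left, z up, the work surface at z = 0. Lengths are in m, angles in rad, forces in N, time in s.
With the tool pointing down it reaches from about 0.35 to 0.9 m from the base axis. Payload 8.1 kg.
Tool frame: the origin (TCP) lies at the very end of the fingers, on their centre line; the grasp point (between the pads) lies 19 mm behind it; z points along the fingers, y is the line along which they close (so a half turn about z gives the same grasp; the last joint's range is limited). The gripper opens to 85 mm and grips with 20 to 120 N. Pads are 22 mm wide; open, the fingers measure 114 mm over their backs; the gripper's body (76 mm by 85 mm) begins 54 mm behind the grasp point. The pads swing forward as they close: fully open they stand 13 mm farther back than shut.
Start: joints at [-0.103, 0.434, 0.025, 1.573, -0.012, 1.134, -0.075], TCP at [0.625, -0, 0.207] pointing down, gripper open.
Joint ranges: [-2.62, 2.62], [-0.44, 2.09], [-1.27, 1.32], [0.08, 2.57], [-1.32, 4.46], [0.12, 2], [-2.74, 2.74]. Speed limits (rad/s): [2.22, 2.22, 3.01, 3.01, 3.14, 3.14, 3.14].

INTERFACE

Orientations are given as a unit quaternion [x, y, z, w].
In Python, from bench import env gives the robot as it stands. The module is installed in compiled form; this text tells all that it offers.
- The arm moves only by the tool apply_moves, never from a script. Its argument "moves" is a list of rows, each an object with "xyz": the shift along the tool's x, y, z scaled (see below), a list of three; "turn": the turn, a rotation vector about the tool's x, y, z scaled (see below), a list of three; "fingers": the opening, from 0 (shut) to 1 (fully open). A call has 1 to 20 rows; each row shifts and turns the commanded pose from where the row before left it, along the tool's axes as they then stand; what a row does not reach is not made up. The controller multiplies each number of a shift by 3 cm and each number of a turn by 5 degrees. A row lasts 1/12 s, in which the tool goes at most 41.7 mm and 7.16 degrees, less where a joint would pass 70% of its speed; a pose out of reach is approached as far as the arm can. A call with a number of a shift or a turn outside -1 to 1 is refused whole. A call with a gripper value outside its range is refused whole. The fingers move at their own pace and stop on an object; "force" is the grip in N (left out, the last holds). Time passes only in rows, so rows that do not move let the fingers close. It gives the time, the measured TCP pose, the force, the opening and the grip force at its end, in the units of the state.
- env.state(): the state, without advancing time (a new reading comes with each control period).
- env.capture(name): name is "scene" or "side" or "wrist"; returns a dict with "color" (420x560x3 uint8, red, green, blue), "K" (3x3 intrinsics, pixels), "k1" (the pictures are not rectified: a ray, as slopes to the right and down, at radius r is drawn at 1 + k1 r^2 times it, then the intrinsics apply), "xyz" and "attitude" of the camera in the world. Camera axes: x right, y down, z forward; pixel columns grow to the right and rows downward; lengths in m; the calibration is good to about 2 mm. A picture is of the moment at which its call begins. There is no depth.
- env.hand_in(): hands the job in; it is judged then, once.
The state is a dict: "t": time; "joints": joint angles; "qd": joint speeds; "joint_efforts": joint torques, N m; "tool_pos": TCP position; "tool_rot": TCP orientation; "ft_force": force on the tool from outside, world axes, zero at the start; "ft_torque": the same for the moment, N m; "finger_gap": finger opening in m; "grasp_force": force on a finger pad.
Only numpy, scipy, OpenCV 4.12 (cv2) and the standard library are available. Lean on these libraries where they do the work, as an engineer would, in place of code of your own. Each camera call takes 0.05 s, during which the arm holds its last target. There are 200 camera calls.

## Working session

There is one attempt and no reset: what is moved stays moved. The work goes in short steps, Python scripts to look and compute and a tool call to move; the robot and the scene stay as the last step left them, time stands still between calls to the robot, and variables do not carry over. Pictures are saved under pics/ and viewed, at most 10 in all, crops included, and the job is handed in when it is done.

Besides the shell and the picture viewer there is one more tool, called after "Call:" by a JSON object that holds its "api" and its "payload". apply_moves: Moves the arm, as the interface text tells. Its arguments: {"type":"object","properties":{"moves":{"type":"array"},"force":{"type":"number"}},"required":["moves"]}

```bash
mkdir -p pics; cat > h.py <<'E'
import numpy as np, cv2, json
from scipy.spatial.transform import Rotation as R
from bench import env
def snap(n,name):
    c=env.capture(n); cv2.imwrite(f'pics/{name}.png',c['color'][:,:,::-1])
    json.dump({k:np.asarray(v).tolist() for k,v in c.items() if k!='color'},open(f'pics/{name}.json','w')); return c
def load(name): return {k:np.array(v) for k,v in json.load(open(f'pics/{name}.json')).items()}
def rot(c):
    a=np.array(c['attitude']); return R.from_quat(a) if a.shape==(4,) else R.from_matrix(a)
def ray(c,u,v):
    K=np.array(c['K']);k=float(c['k1'])
    d=np.array([(u-K[0,2])/K[0,0],(v-K[1,2])/K[1,1]]);s=d.copy()
    for _ in range(30): s=d/(1+k*(s@s))
    return np.array(c['xyz']),rot(c).apply([s[0],s[1],1])
def at(c,u,v,z):
    o,d=ray(c,u,v); return o+d*(z-o[2])/d[2]
def proj(c,p):
    q=rot(c).inv().apply(np.array(p)-np.array(c['xyz']));s=q[...,:2]/q[...,2:]
    s=s*(1+float(c['k1'])*(s**2).sum(-1,keepdims=True));K=np.array(c['K'])
    return s*[K[0,0],K[1,1]]+[K[0,2],K[1,2]]
E
python3 - <<'E'
from h import *
a=snap('scene','s0');b=snap('side','d0');w=snap('wrist','w0')
for c in(a,b,w):print(c['K'],c['k1'],c['xyz'],c['attitude'])
print(env.state())
cv2.imwrite('pics/both0.png',np.vstack([np.hstack([cv2.resize(x['color'],(400,300)) for x in(a,b)])])[:,:,::-1])
E
```

```text
[[384.25342752   0.         278.32928781]
 [  0.         384.25342752 211.2536879 ]
 [  0.           0.           1.        ]] 0.024141816957101946 [1.30970157 0.24719721 0.61026535] [ 0.52591643  0.70304521 -0.3853801  -0.28393929]
[[379.82851378   0.         282.22078972]
 [  0.         379.82851378 204.29173265]
 [  0.           0.           1.        ]] -0.01757968285038981 [0.37397131 0.68677807 0.75451333] [-0.10602694  0.9086749  -0.40226685  0.03534966]
[[365.56667896   0.         277.47546313]
 [  0.         365.56667896 206.40206078]
 [  0.           0.           1.        ]] -0.08276998268268894 [0.6250277  0.08193032 0.37295069] [ 9.87251385e-01  9.87407934e-06 -1.06174075e-03  1.59165247e-01]
{'t': 0.15, 'joints': array([-0.10256495,  0.43507006,  0.02497791,  1.57387449, -0.01157909,
        1.13397668, -0.07510925]), 'qd': array([-2.62255003e-04, -1.39301531e-03,  5.02072201e-06, -1.35954646e-03,
       -1.50774894e-04,  5.61664387e-04, -1.38041905e-03]), 'joint_efforts': array([ 1.93215681e-03, -6.70885992e+01,  1.02606665e+00, -3.16448736e+01,
        1.57136447e-02,  9.07747715e-03, -7.57739531e-05]), 'tool_pos': array([ 6.24601428e-01, -7.98473844e-05,  2.06007137e-01]), 'tool_rot': array([ 7.07144622e-01,  7.07068691e-01, -4.61842466e-04, -3.70433238e-04]), 'ft_force': array([-0.26311332, -1.00197276, -0.42004646]), 'ft_torque': array([ 0.04779732, -0.01433727,  0.02258011]), 'grasp_force': 0.0, 'finger_gap': 0.08529605612147972}
```

View pics/s0.png

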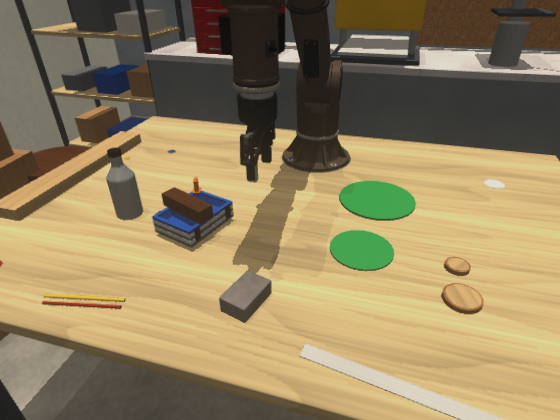

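View pics/d0.png

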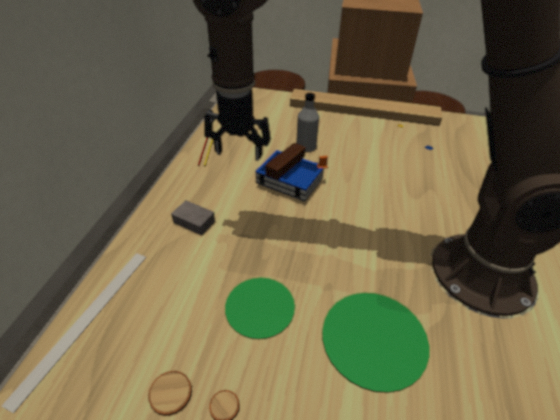

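Scene: the stack is at (195,215), with the dark offcut across it and the orange tab at (197,185). The flask is at (124,185) and the block at (246,296). There are two green discs, at (377,199) and (361,249); in the side view they are at (375,340) and (260,307). I'll measure both to find the 160 mm one, and enlarge the stack.

```bash
python3 - <<'E'
from h import *
for n in('s0','d0'):
    im=cv2.imread(f'pics/{n}.png');c=load(n)
    m=cv2.inRange(cv2.cvtColor(im,cv2.COLOR_BGR2HSV),(50,120,50),(75,255,255))
    for k in cv2.findContours(m,0,cv2.CHAIN_APPROX_NONE)[0]:
        if len(k)<60: continue
        P=np.array([at(c,u,v,.005)[:2] for u,v in k[:,0]],np.float32)
        print(n,k[:,0].mean(0),cv2.fitEllipse(P))
a=cv2.imread('pics/s0.png')[165:255,130:250];b=cv2.imread('pics/d0.png')[135:210,240:340]
A=cv2.resize(a,None,fx=6.6,fy=6.6,interpolation=2);cv2.imwrite('pics/cs.png',A)
cv2.imwrite('pics/cd.png',cv2.resize(b,None,fx=8,fy=8,interpolation=2))
E
```

```text
s0 [361.47297297 249.87837838] ((0.5192606449127197, 0.2252388298511505), (0.1538877636194229, 0.15673981606960297), 33.37646484375)
s0 [376.99404762 199.98809524] ((0.25899723172187805, 0.24214580655097961), (0.2204734981060028, 0.22456179559230804), 73.26950073242188)
d0 [375.1875     342.26736111] ((0.2559140622615814, 0.24439148604869843), (0.22087432444095612, 0.22211702167987823), 169.91873168945312)
d0 [259.60655738 307.76502732] ((0.5146162509918213, 0.22709767520427704), (0.15285108983516693, 0.1540493667125702), 29.166902542114258)
```

View pics/cs.png

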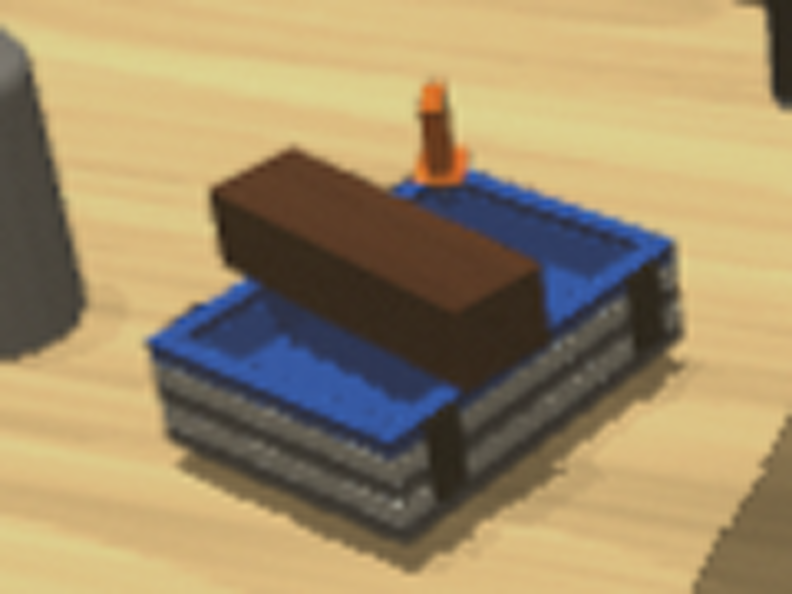

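View pics/cd.png

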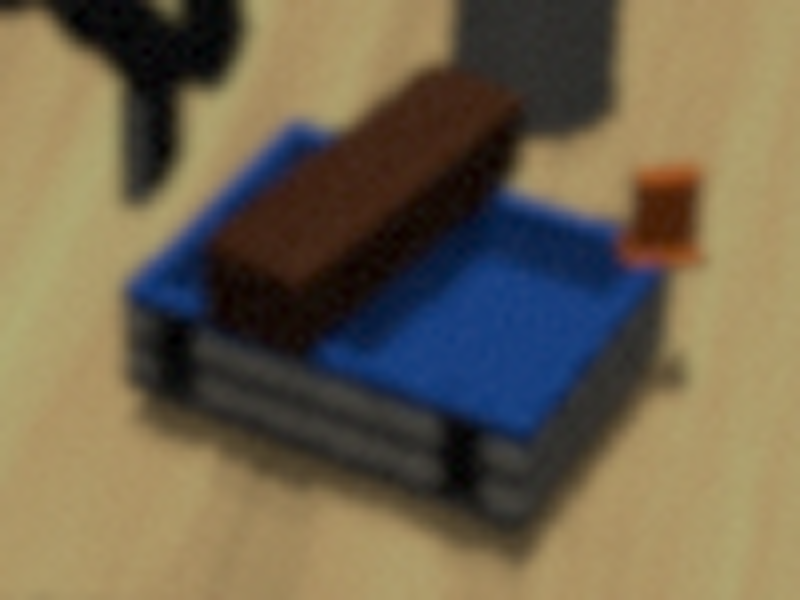

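Discs: the one at (361,249) measures about 155 mm, so it is the 160 mm mat. The other is 222 mm. Mat centre is about (0.517, 0.226). The crops show the corners clearly, so I'll fit the stack and offcut poses across both views.

```bash
cat > fit.py <<'E'
from h import *
from scipy.optimize import least_squares
S,D=load('s0'),load('d0')
ps=lambda u,v:((u+.5)/6.6-.5+130,(v+.5)/6.6-.5+165)
pd=lambda u,v:((u+.5)/8-.5+240,(v+.5)/8-.5+135)
s_rim=dict(near=(395,450),left=(148,345),right=(678,242))
d_rim=dict(left=(128,290),near=(530,437),back=(300,122),tab=(665,275))
for k,v in s_rim.items(): print('s',k,at(S,*ps(*v),.064))
for k,v in d_rim.items(): print('d',k,at(D,*pd(*v),.064))
s_o=[(293,148),(213,190),(458,312),(540,265)]; d_o=[(522,100),(440,65),(213,240),(290,292)]
for v in s_o: print('so',at(S,*ps(*v),.102))
for v in d_o: print('do',at(D,*pd(*v),.102))
for v in [(433,92)]: print('tab top s',at(S,*ps(*v),.099))
for v in [(668,172)]: print('tab top d',at(D,*pd(*v),.099))
E
python3 fit.py
```

```text
s near [ 0.64973944 -0.17721429  0.064     ]
s left [ 0.61351987 -0.30240708  0.064     ]
s right [ 0.48470815 -0.13361384  0.064     ]
d left [ 0.63702887 -0.17964724  0.064     ]
d near [ 0.47651123 -0.13269545  0.064     ]
d back [ 0.60045388 -0.30294589  0.064     ]
d tab [ 0.44375459 -0.23873335  0.064     ]
so [ 0.51671086 -0.28750706  0.102     ]
so [ 0.55626564 -0.30085347  0.102     ]
so [ 0.61087978 -0.16626737  0.102     ]
so [ 0.572275   -0.15117506  0.102     ]
do [ 0.50915705 -0.28428253  0.102     ]
do [ 0.54437194 -0.300073    0.102     ]
do [ 0.60101413 -0.16794087  0.102     ]
do [ 0.56703781 -0.14497089  0.102     ]
tab top s [ 0.45135718 -0.25773272  0.099     ]
tab top d [ 0.44830622 -0.255376    0.099     ]
```

Candidate tray centre is about (0.543,-0.218) with yaw about 164.5°. The offcut is at about (0.560,-0.2255), long axis about 67.5°. The two views differ by roughly 1 cm in x, so I'll hover above and check with the wrist camera.

Call:
{"api": "apply_moves", "payload": {"moves": [{"xyz": [-0.94,-0.27,0],"turn": [0,0,0],"fingers": 1},{"xyz": [-0.94,-0.27,0],"turn": [0,0,0],"fingers": 1},{"xyz": [-0.94,-0.27,0],"turn": [0,0,0],"fingers": 1},{"xyz": [-0.94,-0.27,0],"turn": [0,0,0],"fingers": 1},{"xyz": [-0.94,-0.27,0],"turn": [0,0,0],"fingers": 1},{"xyz": [-0.94,-0.27,0],"turn": [0,0,0],"fingers": 1},{"xyz": [-0.94,-0.27,0],"turn": [0,0,0],"fingers": 1},{"xyz": [-0.94,-0.27,0],"turn": [0,0,0],"fingers": 1},{"xyz": [0,0,0],"turn": [0,0,0.9],"fingers": 1},{"xyz": [0,0,0],"turn": [0,0,0.9],"fingers": 1},{"xyz": [0,0,0],"turn": [0,0,0.9],"fingers": 1},{"xyz": [0,0,0],"turn": [0,0,0.9],"fingers": 1},{"xyz": [0,0,0],"turn": [0,0,0.9],"fingers": 1},{"xyz": [0,0,0],"turn": [0,0,0],"fingers": 1},{"xyz": [0,0,0],"turn": [0,0,0],"fingers": 1}], "force": 40}}

```text
t: 1.4
tool_pos: [0.5601, -0.2255, 0.2064]
tool_rot: [0.831, 0.557, -0.0, -0.0]
ft_force: [-0.6, 0.1, 0.4]
finger_gap: 0.0848
grasp_force: 0.0
```

```bash
python3 - <<'E'
from h import *
c=snap('wrist','w1');s=env.state()
print(s['t'],s['tool_pos'],R.from_quat(s['tool_rot']).as_matrix().round(3),s['ft_force'],s['grasp_force'])
cv2.imwrite('pics/w1b.png',cv2.resize(cv2.imread('pics/w1.png'),(800,600),interpolation=2))
E
```

```text
1.45 [ 0.56011472 -0.2254748   0.20641401] [[ 0.38   0.925 -0.   ]
 [ 0.925 -0.38   0.   ]
 [-0.    -0.    -1.   ]] [-0.16881976  0.10713538 -0.6245337 ] 0.0
```

View pics/w1b.png

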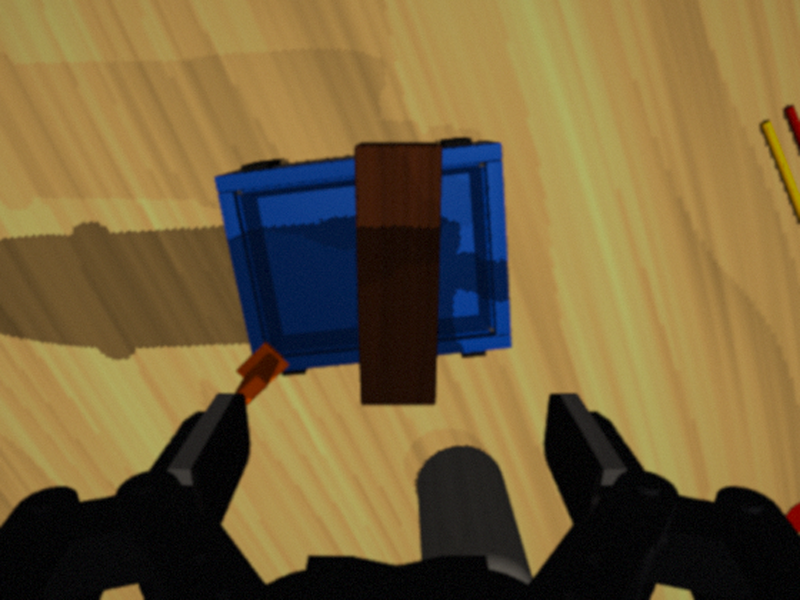

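The wrist view shows the offcut top with corners (357,143), (441,143), (436,404), (361,404). The blue rim corners are at (217,178), (500,142), (511,347) and the tab at about (262,365).

```bash
python3 - <<'E'
from h import *
W=load('w1');f=lambda u,v,z:at(W,(u+.5)*.7-.5,(v+.5)*.7-.5,z)[:2]
O=np.array([f(357,143,.102),f(441,143,.102),f(436,404,.102),f(361,404,.102)])
print('off',O.round(4),O.mean(0));
d=O[0]+O[1]-O[2]-O[3];print('len',np.linalg.norm(d)/2,'yaw',np.degrees(np.arctan2(d[1],d[0])),'w',np.linalg.norm(O[0]-O[1]),np.linalg.norm(O[2]-O[3]))
T=np.array([f(216,177,.064),f(501,141,.064),f(512,348,.064)])
print('tray',T.round(4),(T[0]+T[2])/2)
x=T[0]-T[1];y=T[2]-T[1];print(np.linalg.norm(x),np.linalg.norm(y),np.degrees(np.arctan2(x[1],x[0])),np.degrees(np.arctan2(y[1],y[0]))-90)
print('tabtop',f(247,390,.099),f(265,350,.064))
S=load('s0');D=load('d0')
print('flask base-ish s',at(S,127,216,0),'d',at(D,307,149,0))
print('block s', at(S,246,285,.04), 'cap',at(S,115,152,.2),at(D,310,97,.2))
E
```

```text
off [[ 0.5689 -0.1506]
 [ 0.6079 -0.1666]
 [ 0.5523 -0.3042]
 [ 0.5114 -0.2873]] [ 0.56011438 -0.2271792 ]
len 0.1483529960702862 yaw 67.59483926633035 w 0.04224049545067184 0.04430721322086293
tray [[ 0.4813 -0.1361]
 [ 0.6427 -0.1809]
 [ 0.6073 -0.3062]] [ 0.54428687 -0.22115597]
0.16748213802256628 0.13022943910007312 164.48424898566662 -195.77492245243263
tabtop [ 0.45117987 -0.25474589] [ 0.458186  -0.2465241]
flask base-ish s [ 0.54791797 -0.43826617  0.        ] d [ 0.52065737 -0.42606689  0.        ]
block s [0.75695096 0.0076358  0.04      ] cap [ 0.54579448 -0.42456113  0.2       ] [ 0.52306818 -0.41982301  0.2       ]
```

Consistent now: the offcut is at (0.560,-0.227), the tray centre at (0.544,-0.220) with yaw 164.4°, and the tab at (0.451,-0.257). Next I descend on the offcut and grip it.

Call:
{"api": "apply_moves", "payload": {"moves": [{"xyz": [0,0,0.75],"turn": [0,0,0],"fingers": 1},{"xyz": [0,0,0.75],"turn": [0,0,0],"fingers": 1},{"xyz": [0,0,0.75],"turn": [0,0,0],"fingers": 1},{"xyz": [0,0,0.75],"turn": [0,0,0],"fingers": 1},{"xyz": [0,0,0.75],"turn": [0,0,0],"fingers": 1},{"xyz": [0,0,0.7],"turn": [0,0,0],"fingers": 1},{"xyz": [0,0,0],"turn": [0,0,0],"fingers": 1},{"xyz": [0,0,0],"turn": [0,0,0],"fingers": 0.4},{"xyz": [0,0,0],"turn": [0,0,0],"fingers": 0.4},{"xyz": [0,0,0],"turn": [0,0,0],"fingers": 0.4},{"xyz": [0,0,0],"turn": [0,0,0],"fingers": 0.4},{"xyz": [0,0,0],"turn": [0,0,0],"fingers": 0.4},{"xyz": [0,0,0],"turn": [0,0,0],"fingers": 0.4},{"xyz": [0,0,0],"turn": [0,0,0],"fingers": 0.4}], "force": 30}}

```text
t: 2.62
tool_pos: [0.5618, -0.2262, 0.0761]
tool_rot: [0.831, 0.556, 0.001, 0.002]
ft_force: [-3.4, 1.3, 15.3]
finger_gap: 0.0341
grasp_force: 7.3
```

The gap is 34 mm and there is 15 N upward, which I didn't expect for a 45 mm bar. I'll look before doing anything else.

```bash
python3 - <<'E'
from h import *
s=snap('side','d2');w=snap('wrist','w2');a=snap('scene','s2')
b=cv2.resize(s['color'][110:215,220:360],(400,300),interpolation=2)
b2=cv2.resize(a['color'][125:245,120:280],(400,300),interpolation=2)
w=cv2.resize(w['color'],(400,300))
cv2.imwrite('pics/m2.png',np.vstack([np.hstack([b,b2]),np.hstack([w,w*0])])[:,:,::-1])
s=env.state();print(s['tool_pos'],s['ft_force'],s['finger_gap'],s['grasp_force'])
E
```

```text
[ 0.56179728 -0.22617516  0.07606206] [-1.89855041  1.35741599 15.09254931] 0.034292883791652067 7.329753128578886
```

View pics/m2.png

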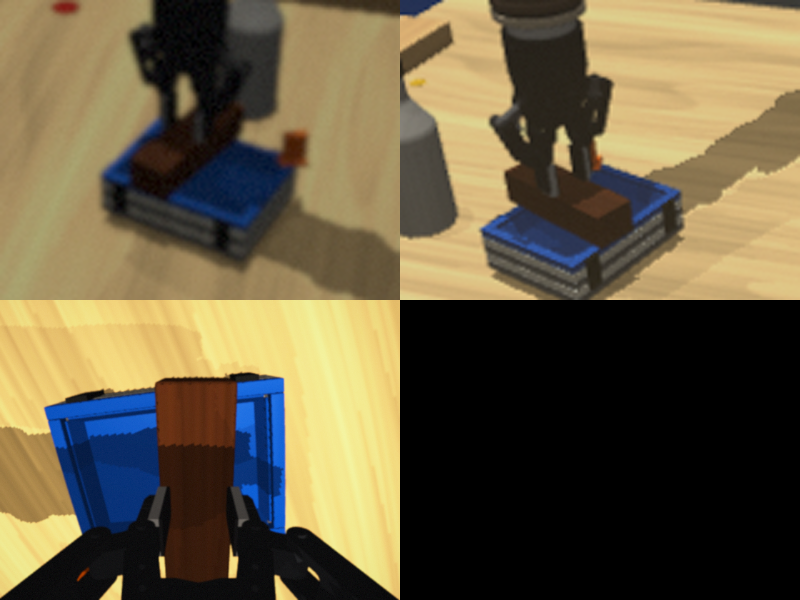

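```bash
python3 - <<'E'
from h import *
a=cv2.imread('pics/s2.png')[160:230,150:230];w=cv2.imread('pics/w2.png')[250:420,180:390]
cv2.imwrite('pics/m3.png',np.hstack([cv2.resize(a,(400,350),interpolation=2),cv2.resize(w,(400,350),interpolation=2)]))
E
```

```text
(no output)
```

View pics/m3.png

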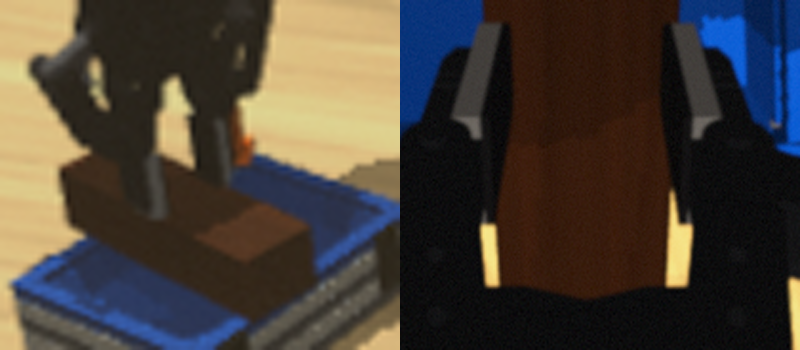

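```bash
python3 - <<'E'
from h import *
from scipy.spatial.transform import Rotation as R
for n,pos,q,pts in [('w1',[.5601,-.2255,.2064],[.831,.557,0,0],[(243*.7,395*.7),(555*.7,395*.7)]),('w2',[.5618,-.2262,.0761],[.831,.556,.001,.002],[(180+500*.525,250+25*.486),(180+668*.525,250+25*.486)])]:
    W=load(n);M=R.from_quat(q).as_matrix()
    for p in pts:
        o,d=ray(W,*p);o=M.T@(o-pos);d=M.T@d
        for xf in(.011,0,-.011): 
            t=(xf-o[0])/d[0];print(n,xf,(o+t*d).round(4))
S=load('s2')
for h in(0,.013,.026):print(h,[(proj(S,np.array([.5618,-.2262,.0761+h])+e*np.array([.925,-.38,0])*.017)-[150,160])*5 for e in(-1,1)])
E
```

```text
w1 0.011 [ 0.011  -0.0426 -0.0405]
w1 0 [ 0.     -0.0492 -0.0209]
w1 -0.011 [-0.011  -0.0558 -0.0013]
w1 0.011 [ 0.011   0.0434 -0.0405]
w1 0 [ 0.      0.0501 -0.0209]
w1 -0.011 [-0.011   0.0569 -0.0013]
w2 0.011 [ 0.011   0.0703 -0.0289]
w2 0 [ 0.      0.0812 -0.0074]
w2 -0.011 [-0.011   0.0921  0.014 ]
w2 0.011 [ 0.011   0.1099 -0.0304]
w2 0 [ 0.      0.127  -0.0091]
w2 -0.011 [-0.011   0.1441  0.0121]
0 [array([214.06703262, 221.23499161]), array([163.11289908, 248.36079221])]
0.013 [array([210.92239905, 200.18476302]), array([159.53452958, 227.02646755])]
0.026 [array([207.7308113 , 178.83725582]), array([155.9015659 , 205.38435354])]
```

The crop shows the fingertips stopped at the offcut's top edge: tip at (150,215), which is about 22 mm behind the TCP when partly open. They only pinch the top edge. I'll raise, open, go about 22 mm deeper and regrip.

Call:
{"api": "apply_moves", "payload": {"moves": [{"xyz": [0,0,-0.5],"turn": [0,0,0],"fingers": 0.4},{"xyz": [0,0,0],"turn": [0,0,0],"fingers": 1},{"xyz": [0,0,0],"turn": [0,0,0],"fingers": 1},{"xyz": [0,0,0],"turn": [0,0,0],"fingers": 1},{"xyz": [0,0,0],"turn": [0,0,0],"fingers": 1},{"xyz": [0,0,0],"turn": [0,0,0],"fingers": 1},{"xyz": [0,0,0],"turn": [0,0,0],"fingers": 1},{"xyz": [0,0,0.6],"turn": [0,0,0],"fingers": 1},{"xyz": [0,0,0.6],"turn": [0,0,0],"fingers": 1},{"xyz": [0,0,0],"turn": [0,0,0],"fingers": 1},{"xyz": [0,0,0],"turn": [0,0,0],"fingers": 0.4},{"xyz": [0,0,0],"turn": [0,0,0],"fingers": 0.4},{"xyz": [0,0,0],"turn": [0,0,0],"fingers": 0.4},{"xyz": [0,0,0],"turn": [0,0,0],"fingers": 0.4},{"xyz": [0,0,0],"turn": [0,0,0],"fingers": 0.4},{"xyz": [0,0,0],"turn": [0,0,0],"fingers": 0.4}]}}

```text
t: 4.1
tool_pos: [0.5609, -0.2259, 0.0533]
tool_rot: [0.832, 0.556, 0.001, 0.001]
ft_force: [-1.8, -0.2, 5.6]
finger_gap: 0.0445
grasp_force: 31.9
```

Proper grip now: 44.5 mm gap at 32 N. Lift and carry.

Call:
{"api": "apply_moves", "payload": {"moves": [{"xyz": [0,0,-0.2],"turn": [0,0,0],"fingers": 0.4},{"xyz": [0,0,-0.4],"turn": [0,0,0],"fingers": 0.4},{"xyz": [0,0,-0.8],"turn": [0,0,0],"fingers": 0.4},{"xyz": [0,0,-0.8],"turn": [0,0,0],"fingers": 0.4},{"xyz": [0,0,-0.8],"turn": [0,0,0],"fingers": 0.4},{"xyz": [0.87,-0.27,0],"turn": [0,0,0],"fingers": 0.4},{"xyz": [0.87,-0.27,0],"turn": [0,0,0],"fingers": 0.4},{"xyz": [0.87,-0.27,0],"turn": [0,0,0],"fingers": 0.4},{"xyz": [0.87,-0.27,0],"turn": [0,0,0],"fingers": 0.4},{"xyz": [0.87,-0.27,0],"turn": [0,0,0],"fingers": 0.4},{"xyz": [0.87,-0.27,0],"turn": [0,0,0],"fingers": 0.4},{"xyz": [0.87,-0.27,0],"turn": [0,0,0],"fingers": 0.4},{"xyz": [0.87,-0.27,0],"turn": [0,0,0],"fingers": 0.4},{"xyz": [0,0,0.5],"turn": [0,0,0],"fingers": 0.4},{"xyz": [0,0,0],"turn": [0,0,0],"fingers": 0.4},{"xyz": [0,0,0],"turn": [0,0,0],"fingers": 0.4}]}}

```text
t: 5.43
tool_pos: [0.5797, -0.0081, 0.1274]
tool_rot: [0.831, 0.556, -0.001, -0.0]
ft_force: [-0.4, -0.9, -1.5]
finger_gap: 0.0447
grasp_force: 31.3
```

```bash
python3 - <<'E'
from h import *
a=snap('scene','s3');b=snap('side','d3')
A=cv2.resize(a['color'][100:310,100:380],(400,300),interpolation=2)
B=cv2.resize(b['color'][90:285,160:420],(400,300),interpolation=2)
cv2.imwrite('pics/m4.png',np.hstack([A,B])[:,:,::-1])
s=env.state();print(s['tool_pos'],s['ft_force'],s['finger_gap'],s['grasp_force'])
E
```

```text
[ 0.58042786 -0.00916086  0.12803809] [ 0.59592692  0.35418893 -1.97574703] 0.04442713369939579 31.256282329559326
```

View pics/m4.png

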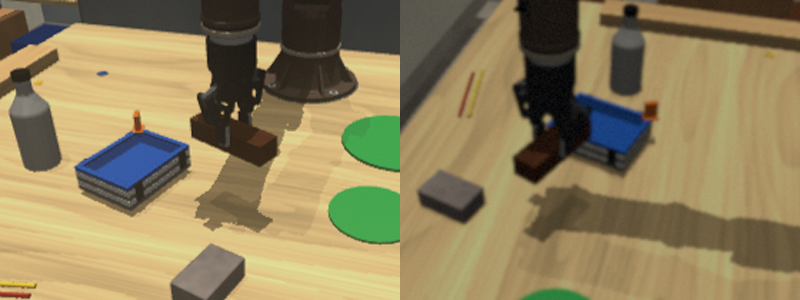

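Offcut held level; the tray and stack are undisturbed. Lowering.

Call:
{"api": "apply_moves", "payload": {"moves": [{"xyz": [0,0,0.75],"turn": [0,0,0],"fingers": 0.4},{"xyz": [0,0,0.75],"turn": [0,0,0],"fingers": 0.4},{"xyz": [0,0,0.75],"turn": [0,0,0],"fingers": 0.4},{"xyz": [0,0,0.75],"turn": [0,0,0],"fingers": 0.4},{"xyz": [0,0,0.75],"turn": [0,0,0],"fingers": 0.4},{"xyz": [0,0,0.3],"turn": [0,0,0],"fingers": 0.4},{"xyz": [0,0,0.2],"turn": [0,0,0],"fingers": 0.4},{"xyz": [0,0,0.1],"turn": [0,0,0],"fingers": 0.4},{"xyz": [0,0,0.1],"turn": [0,0,0],"fingers": 0.4},{"xyz": [0,0,0],"turn": [0,0,0],"fingers": 0.4},{"xyz": [0,0,0],"turn": [0,0,0],"fingers": 0.4}]}}

```text
t: 6.45
tool_pos: [0.5809, -0.008, -0.0055]
tool_rot: [0.832, 0.555, 0.001, 0.0]
ft_force: [-0.2, 0.2, -3.1]
finger_gap: 0.0445
grasp_force: 31.3
```

Call:
{"api": "apply_moves", "payload": {"moves": [{"xyz": [0,0,0.07],"turn": [0,0,0],"fingers": 0.4},{"xyz": [0,0,0.07],"turn": [0,0,0],"fingers": 0.4},{"xyz": [0,0,0.05],"turn": [0,0,0],"fingers": 0.4},{"xyz": [0,0,0],"turn": [0,0,0],"fingers": 0.4}]}}

```text
t: 6.78
tool_pos: [0.5808, -0.0078, -0.0103]
tool_rot: [0.831, 0.556, 0.001, 0.0]
ft_force: [-5.7, -0.5, 19.3]
finger_gap: 0.0447
grasp_force: 33.9
```

Contact with the bench felt (19 N). Release, rise, go over the tab and turn to the fin's diagonal.

Call:
{"api": "apply_moves", "payload": {"moves": [{"xyz": [0,0,-0.06],"turn": [0,0,0],"fingers": 0.4},{"xyz": [0,0,0],"turn": [0,0,0],"fingers": 0.8},{"xyz": [0,0,0],"turn": [0,0,0],"fingers": 1},{"xyz": [0,0,0],"turn": [0,0,0],"fingers": 1},{"xyz": [0,0,0],"turn": [0,0,0],"fingers": 1},{"xyz": [0,0,0],"turn": [0,0,0],"fingers": 1},{"xyz": [0,0,-0.4],"turn": [0,0,0],"fingers": 1},{"xyz": [0,0,-0.9],"turn": [0,0,0],"fingers": 1},{"xyz": [0,0,-0.9],"turn": [0,0,0],"fingers": 1},{"xyz": [0,0,-0.9],"turn": [0,0,0],"fingers": 1},{"xyz": [0,0,-0.9],"turn": [0,0,0],"fingers": 1},{"xyz": [0,0,-0.9],"turn": [0,0,0],"fingers": 1},{"xyz": [0,0,-0.9],"turn": [0,0,0],"fingers": 1},{"xyz": [0,0,-0.8],"turn": [0,0,0],"fingers": 1},{"xyz": [0,0,0],"turn": [0,0,0],"fingers": 1}]}}

```text
t: 8.03
tool_pos: [0.5829, -0.008, 0.1938]
tool_rot: [0.832, 0.555, 0.004, 0.002]
ft_force: [0.8, 0.3, 0.2]
finger_gap: 0.0853
grasp_force: 0.0
```

Call:
{"api": "apply_moves", "payload": {"moves": [{"xyz": [-0.93,-0.086,0],"turn": [0,0,0],"fingers": 1},{"xyz": [-0.93,-0.086,0],"turn": [0,0,0],"fingers": 1},{"xyz": [-0.93,-0.086,0],"turn": [0,0,0],"fingers": 1},{"xyz": [-0.93,-0.086,0],"turn": [0,0,0],"fingers": 1},{"xyz": [-0.93,-0.086,0],"turn": [0,0,0],"fingers": 1},{"xyz": [-0.93,-0.086,0],"turn": [0,0,0],"fingers": 1},{"xyz": [-0.93,-0.086,0],"turn": [0,0,0],"fingers": 1},{"xyz": [-0.93,-0.086,0],"turn": [0,0,0],"fingers": 1},{"xyz": [-0.93,-0.086,0],"turn": [0,0,0],"fingers": 1},{"xyz": [-0.93,-0.086,0],"turn": [0,0,0],"fingers": 1}]}}

```text
t: 8.87
tool_pos: [0.4486, -0.2568, 0.1882]
tool_rot: [0.831, 0.556, 0.0, 0.0]
ft_force: [0.3, 0.9, -0.9]
finger_gap: 0.0853
grasp_force: 0.0
```

Call:
{"api": "apply_moves", "payload": {"moves": [{"xyz": [0,0,0],"turn": [0,0,0.918],"fingers": 1},{"xyz": [0,0,0],"turn": [0,0,0.918],"fingers": 1},{"xyz": [0,0,0],"turn": [0,0,0.918],"fingers": 1},{"xyz": [0,0,0],"turn": [0,0,0.918],"fingers": 1},{"xyz": [0,0,0],"turn": [0,0,0.918],"fingers": 1},{"xyz": [0,0,0],"turn": [0,0,0.918],"fingers": 1},{"xyz": [0,0,0],"turn": [0,0,0.918],"fingers": 1},{"xyz": [0,0,0],"turn": [0,0,0.918],"fingers": 1},{"xyz": [0,0,0],"turn": [0,0,0.918],"fingers": 1},{"xyz": [0,0,0],"turn": [0,0,0.918],"fingers": 1},{"xyz": [0,0,0],"turn": [0,0,0],"fingers": 0.6},{"xyz": [0,0,0],"turn": [0,0,0],"fingers": 0.6},{"xyz": [0,0,0],"turn": [0,0,0],"fingers": 0.6}]}}

```text
t: 9.95
tool_pos: [0.4496, -0.2557, 0.1879]
tool_rot: [0.982, 0.189, 0.0, -0.0]
ft_force: [-0.1, 0.2, -0.4]
finger_gap: 0.0521
grasp_force: 0.0
```

```bash
python3 - <<'E'
from h import *
w=snap('wrist','w4');a=snap('scene','s4')
W=cv2.resize(w['color'],(480,360),interpolation=2)
A=cv2.resize(a['color'][100:310,100:380],(320,240),interpolation=2)
o=np.zeros((360,800,3),np.uint8);o[:,:480]=W;o[:240,480:]=A
cv2.imwrite('pics/m5.png',o[:,:,::-1])
s=env.state();print(s['t'],s['tool_pos'],R.from_quat(s['tool_rot']).as_matrix().round(3),s['joints'].round(2),s['finger_gap'])
E
```

```text
10.05 [ 0.44958884 -0.25577747  0.18783849] [[ 0.929  0.37   0.   ]
 [ 0.37  -0.929  0.   ]
 [ 0.     0.    -1.   ]] [ 0.11  0.28  0.38  1.88 -0.12  1.   -0.64] 0.051417261321135804
```

View pics/m5.png

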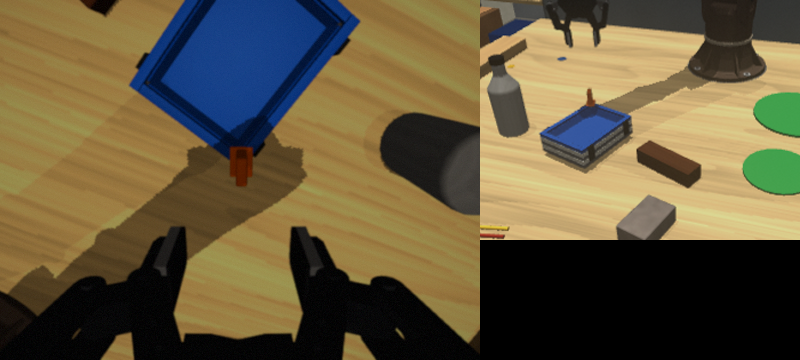

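The offcut lies flat on the bench at (668,163). The fin at (241,168) is aligned with the gripper. I'll check its lateral position numerically.

```bash
python3 - <<'E'
from h import *
W=load('w4');im=cv2.imread('pics/w4.png');hsv=cv2.cvtColor(im,cv2.COLOR_BGR2HSV)
m=cv2.inRange(hsv,(3,170,60),(14,255,255));m[:150]=0;m[260:]=0;m[:,:230]=0;m[:,330:]=0
ys,xs=np.nonzero(m)
s=env.state();M=R.from_quat(s['tool_rot']).as_matrix();p=s['tool_pos']
for y in range(ys.min(),ys.max()+1,4):
    r=xs[ys==y]
    if len(r): print(y,r.min(),r.max(),[ (M.T@(at(W,x,y,.099)-p)).round(4)[:2].tolist() for x in(r.min()-.5,r.max()+.5)])
f=lambda u,v:at(W,u*7/6,v*7/6,.064)
L,Rr=f(131,85),f(361,20);print('corners',L,Rr,(L+Rr)/2,np.linalg.norm(L-Rr))
E
```

```text
172 269 293 [[0.0225, -0.0077], [0.0225, 0.0102]]
176 269 294 [[0.0196, -0.0077], [0.0196, 0.011]]
180 269 294 [[0.0166, -0.0077], [0.0166, 0.011]]
184 269 294 [[0.0136, -0.0077], [0.0136, 0.0111]]
188 268 294 [[0.0106, -0.0085], [0.0106, 0.0111]]
192 268 294 [[0.0076, -0.0085], [0.0076, 0.0112]]
196 268 294 [[0.0046, -0.0085], [0.0046, 0.0112]]
200 268 294 [[0.0015, -0.0085], [0.0015, 0.0113]]
204 268 294 [[-0.0016, -0.0086], [-0.0016, 0.0113]]
208 275 288 [[-0.0047, -0.0034], [-0.0047, 0.0069]]
212 275 287 [[-0.0078, -0.0034], [-0.0078, 0.0062]]
216 275 287 [[-0.011, -0.0034], [-0.011, 0.0062]]
corners [ 0.48080742 -0.13780093  0.064     ] [ 0.60762054 -0.3062441   0.064     ] [ 0.54421398 -0.22202251  0.064     ] 0.21084275413534742
```

Fin centre is within 2 mm of the tool. Descend and pinch.

Call:
{"api": "apply_moves", "payload": {"moves": [{"xyz": [0,0.07,0.6],"turn": [0,0,0],"fingers": 0.6},{"xyz": [0,0,0.75],"turn": [0,0,0],"fingers": 0.6},{"xyz": [0,0,0.75],"turn": [0,0,0],"fingers": 0.6},{"xyz": [0,0,0.75],"turn": [0,0,0],"fingers": 0.6},{"xyz": [0,0,0.65],"turn": [0,0,0],"fingers": 0.6},{"xyz": [0,0,0.4],"turn": [0,0,0],"fingers": 0.6},{"xyz": [0,0,0],"turn": [0,0,0],"fingers": 0.6},{"xyz": [0,0,0],"turn": [0,0,0],"fingers": 0.3},{"xyz": [0,0,0],"turn": [0,0,0],"fingers": 0.2},{"xyz": [0,0,0],"turn": [0,0,0],"fingers": 0},{"xyz": [0,0,0],"turn": [0,0,0],"fingers": 0},{"xyz": [0,0,0],"turn": [0,0,0],"fingers": 0},{"xyz": [0,0,0],"turn": [0,0,0],"fingers": 0},{"xyz": [0,0,0],"turn": [0,0,0],"fingers": 0}], "force": 90}}

```text
t: 11.22
tool_pos: [0.4512, -0.2582, 0.072]
tool_rot: [0.982, 0.187, 0.001, 0.001]
ft_force: [-1.3, -0.7, 5.6]
finger_gap: 0.0042
grasp_force: 88.8
```

Grip force is 89 N, with a smaller gap than the fin's thickness. I'll test by starting the peel (3°) about the heel and reading the force.

Call:
{"api": "apply_moves", "payload": {"moves": [{"xyz": [0.005,0,-0.06],"turn": [0,-0.1,0],"fingers": 0},{"xyz": [0.005,0,-0.06],"turn": [0,-0.1,0],"fingers": 0},{"xyz": [0.009,0,-0.12],"turn": [0,-0.2,0],"fingers": 0},{"xyz": [0.009,0,-0.12],"turn": [0,-0.2,0],"fingers": 0},{"xyz": [0,0,0],"turn": [0,0,0],"fingers": 0}]}}

```text
t: 11.63
tool_pos: [0.452, -0.2574, 0.0822]
tool_rot: [0.982, 0.188, -0.027, 0.005]
ft_force: [-2.2, -1.3, 0.1]
finger_gap: 0.004
grasp_force: 89.7
```

```bash
python3 - <<'E'
from h import *
a=snap('scene','s5');b=snap('side','d5');w=snap('wrist','w5')
s=env.state();print(s['t'],s['tool_pos'],s['ft_force'],s['ft_torque'],s['finger_gap'],s['grasp_force'])
A=cv2.resize(a['color'][150:240,130:250],(400,300),interpolation=2)
B=cv2.resize(b['color'][120:210,240:360],(400,300),interpolation=2)
W=cv2.resize(w['color'][180:420,120:440],(400,300),interpolation=2)
o=np.zeros((600,800,3),np.uint8);o[:300,:400]=A;o[:300,400:]=B;o[300:,:400]=W
cv2.imwrite('pics/m6.png',o[:,:,::-1])
E
```

```text
11.7833 [ 0.45166201 -0.25789368  0.08179501] [-0.41324127 -1.84309019  0.81058657] [-0.29063392 -0.19438733 -0.01214857] 0.004402887798314372 89.89429229870439
```

View pics/m6.png

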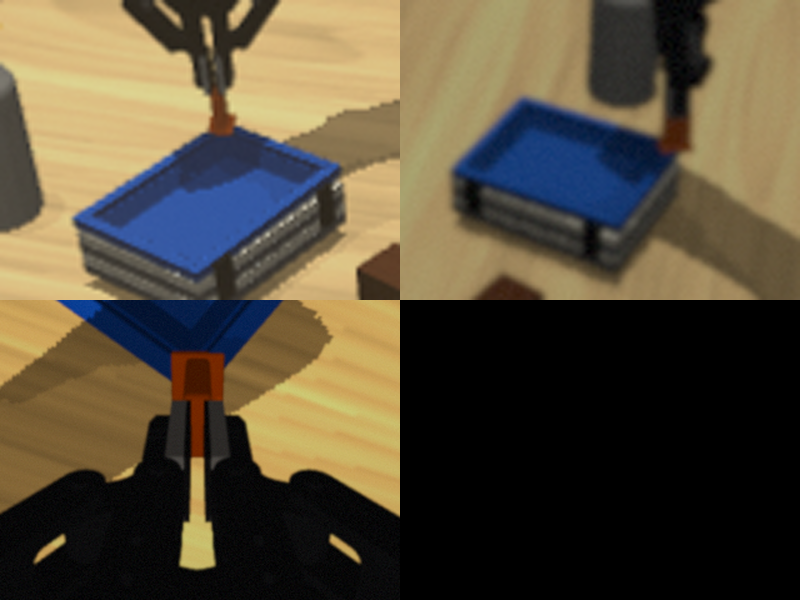

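The picture shows the tray still seated and the fingertips at (217,88) holding only the top of the fin. The real tips sit about 21 mm behind the reported TCP, as they did with the offcut. I'll open, undo the tilt and go about 21 mm lower.

Call:
{"api": "apply_moves", "payload": {"moves": [{"xyz": [0,0,0],"turn": [0,0,0],"fingers": 0.5},{"xyz": [0,0,0],"turn": [0,0,0],"fingers": 0.5},{"xyz": [0,0,0],"turn": [0,0,0],"fingers": 0.5},{"xyz": [0,0,0],"turn": [0,0,0],"fingers": 0.5},{"xyz": [0,0,0],"turn": [0,0,0],"fingers": 0.5},{"xyz": [-0.014,0,0.18],"turn": [0,0.3,0],"fingers": 0.5},{"xyz": [-0.014,0,0.18],"turn": [0,0.3,0],"fingers": 0.5},{"xyz": [0,0,0.25],"turn": [0,0,0],"fingers": 0.5},{"xyz": [0,0,0.25],"turn": [0,0,0],"fingers": 0.5},{"xyz": [0,0,0.2],"turn": [0,0,0],"fingers": 0.5},{"xyz": [0,0,0],"turn": [0,0,0],"fingers": 0.5},{"xyz": [0,0,0],"turn": [0,0,0],"fingers": 0.5}]}}

```text
t: 12.78
tool_pos: [0.4502, -0.2575, 0.0492]
tool_rot: [0.982, 0.188, -0.001, -0.0]
ft_force: [0.8, 0.7, -0.3]
finger_gap: 0.0425
grasp_force: 0.0
```

```bash
python3 - <<'E'
from h import *
# did the tray move? compare orange & blue in scene between s4 and now
s=env.state();print(s['tool_pos'],R.from_quat(s['tool_rot']).as_matrix().round(3).tolist(),s['ft_force'],s['finger_gap'])
a=snap('scene','s6')
for n in('s4','s5','s6'):
    h=cv2.cvtColor(cv2.imread(f'pics/{n}.png'),cv2.COLOR_BGR2HSV)[165:255,130:250]
    m=cv2.inRange(h,(105,120,40),(125,255,255));ys,xs=np.nonzero(m);print(n,xs.min(),xs.max(),ys.max(),ys[xs==xs.min()].mean(),ys[xs==xs.max()].mean(),xs[ys==ys.max()].mean())
w=snap('wrist','w6');im=w['color'];h=cv2.cvtColor(im,cv2.COLOR_RGB2HSV)
m=cv2.inRange(h,(3,170,50),(14,255,255));ys,xs=np.nonzero(m)
print(w['xyz'])
M=R.from_quat(s['tool_rot']).as_matrix()
for y in range(ys.min(),ys.max(),6):
    r=xs[ys==y]
    if len(r)>3: print(y,r.min(),r.max(),[(M.T@(at(w,x,y,.099)-s['tool_pos'])).round(4)[:2].tolist() for x in(r.min(),r.max())])
E
```

```text
[ 0.45022451 -0.25751061  0.04923395] [[0.93, 0.369, -0.001], [0.369, -0.93, 0.0], [-0.001, -0.001, -1.0]] [ 0.81634875  0.65550166 -0.31038873] 0.042513397444150114
s4 23 100 66 51.5 36.5 58.0
s5 23 100 66 50.5 34.5 58.0
s6 22 101 66 50.0 35.0 58.0
[ 0.52578701 -0.22663736  0.21657943]
245 257 288 [[0.0282, -0.0081], [0.0282, 0.0028]]
251 255 304 [[0.0259, -0.0089], [0.0259, 0.0084]]
257 255 303 [[0.0235, -0.0089], [0.0235, 0.0081]]
263 255 304 [[0.0212, -0.009], [0.0212, 0.0086]]
269 256 304 [[0.0187, -0.0087], [0.0187, 0.0086]]
275 255 303 [[0.0163, -0.0091], [0.0163, 0.0083]]
281 255 303 [[0.0138, -0.0091], [0.0138, 0.0084]]
287 255 303 [[0.0113, -0.0092], [0.0113, 0.0084]]
293 255 303 [[0.0088, -0.0093], [0.0088, 0.0085]]
299 255 303 [[0.0062, -0.0093], [0.0062, 0.0086]]
305 256 303 [[0.0036, -0.009], [0.0036, 0.0086]]
311 265 292 [[0.0009, -0.0057], [0.0009, 0.0045]]
317 265 292 [[-0.0018, -0.0057], [-0.0018, 0.0046]]
323 265 292 [[-0.0045, -0.0057], [-0.0045, 0.0046]]
329 265 291 [[-0.0073, -0.0058], [-0.0073, 0.0043]]
335 265 291 [[-0.0101, -0.0058], [-0.0101, 0.0043]]
341 266 291 [[-0.013, -0.0054], [-0.013, 0.0043]]
347 267 290 [[-0.0159, -0.0051], [-0.0159, 0.004]]
```

Tray unmoved, fin centred within 1 mm, no contact force. Close.

Call:
{"api": "apply_moves", "payload": {"moves": [{"xyz": [0,0,0],"turn": [0,0,0],"fingers": 0.25},{"xyz": [0,0,0],"turn": [0,0,0],"fingers": 0.1},{"xyz": [0,0,0],"turn": [0,0,0],"fingers": 0},{"xyz": [0,0,0],"turn": [0,0,0],"fingers": 0},{"xyz": [0,0,0],"turn": [0,0,0],"fingers": 0},{"xyz": [0,0,0],"turn": [0,0,0],"fingers": 0},{"xyz": [0,0,0],"turn": [0,0,0],"fingers": 0}], "force": 90}}

```text
t: 13.47
tool_pos: [0.4505, -0.2582, 0.0501]
tool_rot: [0.982, 0.187, 0.0, 0.0]
ft_force: [-0.2, -0.5, 5.1]
finger_gap: 0.0088
grasp_force: 87.9
```

Gap 8.8 mm at 88 N, a real grip. Peel 3° about the heel.

Call:
{"api": "apply_moves", "payload": {"moves": [{"xyz": [0,0,-0.06],"turn": [0,-0.1,0],"fingers": 0},{"xyz": [0,0,-0.06],"turn": [0,-0.1,0],"fingers": 0},{"xyz": [0,0,-0.12],"turn": [0,-0.2,0],"fingers": 0},{"xyz": [0,0,-0.12],"turn": [0,-0.2,0],"fingers": 0},{"xyz": [0,0,0],"turn": [0,0,0],"fingers": 0}]}}

```text
t: 13.88
tool_pos: [0.4507, -0.2576, 0.061]
tool_rot: [0.982, 0.188, -0.027, 0.005]
ft_force: [-1.6, -3.0, -0.2]
finger_gap: 0.0086
grasp_force: 88.1
```

```bash
cat > chk.py <<'E'
from h import *
import sys
n=sys.argv[1];a=snap('scene','s'+n);snap('side','d'+n)
s=env.state();print(s['t'],s['tool_pos'],s['ft_force'],s['finger_gap'],s['grasp_force'])
for n in('s6','s'+n):
    h=cv2.cvtColor(cv2.imread(f'pics/{n}.png'),cv2.COLOR_BGR2HSV)[120:255,130:280]
    m=cv2.inRange(h,(105,120,40),(125,255,255));m=cv2.morphologyEx(m,cv2.MORPH_OPEN,np.ones((2,2)));ys,xs=np.nonzero(m);o=cv2.inRange(h,(3,170,60),(14,255,255));oy=np.nonzero(o)
    print(n,'L',xs.min(),ys[xs==xs.min()].mean(),'R',xs.max(),ys[xs==xs.max()].mean(),'near',xs[ys==ys.max()].mean(),ys.max(),'orange',oy[1].mean(),oy[0].min(),oy[0].max())
E
python3 chk.py 7
```

```text
13.9833 [ 0.45053875 -0.25769756  0.06059027] [ 0.15516998 -1.21351204 -0.66022102] 0.00871625493277953 88.05278420448303
s6 L 0 4.5 R 100 81.0 near 59.0 112 orange 65.48333333333333 55 69
s7 L 0 4.5 R 101 78.5 near 58.5 112 orange 64.5909090909091 52 66
```

The tab rose (orange base 69→66 px, right corner up 2.5 px) and the near corner stayed put. Continue to about 12°.

Call:
{"api": "apply_moves", "payload": {"moves": [{"xyz": [0,0,-0.12],"turn": [0,-0.2,0],"fingers": 0},{"xyz": [0,0,-0.12],"turn": [0,-0.2,0],"fingers": 0},{"xyz": [0,0,-0.12],"turn": [0,-0.2,0],"fingers": 0},{"xyz": [0,0,-0.12],"turn": [0,-0.2,0],"fingers": 0},{"xyz": [0,0,-0.12],"turn": [0,-0.2,0],"fingers": 0},{"xyz": [0,0,-0.12],"turn": [0,-0.2,0],"fingers": 0},{"xyz": [0,0,-0.12],"turn": [0,-0.2,0],"fingers": 0},{"xyz": [0,0,-0.12],"turn": [0,-0.2,0],"fingers": 0},{"xyz": [0,0,-0.12],"turn": [0,-0.2,0],"fingers": 0},{"xyz": [0,0,0],"turn": [0,0,0],"fingers": 0}]}}

```text
t: 14.82
tool_pos: [0.4547, -0.2559, 0.0931]
tool_rot: [0.977, 0.187, -0.104, 0.02]
ft_force: [-2.2, -2.4, -0.4]
finger_gap: 0.0087
grasp_force: 88.0
```

```bash
python3 chk.py 8
```

```text
14.9167 [ 0.45441575 -0.2559724   0.09261698] [-1.3485094  -2.51647068 -0.17121905] 0.008381419938557108 87.92251467704773
s6 L 0 4.5 R 100 81.0 near 59.0 112 orange 65.48333333333333 55 69
s8 L 0 4.0 R 101 73.5 near 59.0 113 orange 62.75 44 58
```

The heel corner is unmoved at (59,112–113) px and the tab is up about 43 mm. Now straight up (world), slowly at first.

Call:
{"api": "apply_moves", "payload": {"moves": [{"xyz": [-0.025,0,-0.12],"turn": [0,0,0],"fingers": 0},{"xyz": [-0.025,0,-0.12],"turn": [0,0,0],"fingers": 0},{"xyz": [-0.025,0,-0.12],"turn": [0,0,0],"fingers": 0},{"xyz": [-0.05,0,-0.24],"turn": [0,0,0],"fingers": 0},{"xyz": [-0.05,0,-0.24],"turn": [0,0,0],"fingers": 0},{"xyz": [-0.1,0,-0.47],"turn": [0,0,0],"fingers": 0},{"xyz": [-0.1,0,-0.47],"turn": [0,0,0],"fingers": 0},{"xyz": [-0.1,0,-0.47],"turn": [0,0,0],"fingers": 0},{"xyz": [-0.1,0,-0.47],"turn": [0,0,0],"fingers": 0},{"xyz": [-0.1,0,-0.47],"turn": [0,0,0],"fingers": 0},{"xyz": [-0.1,0,-0.47],"turn": [0,0,0],"fingers": 0},{"xyz": [0,0,0],"turn": [0,0,0],"fingers": 0},{"xyz": [0,0,0],"turn": [0,0,0],"fingers": 0}]}}

```text
t: 16.0
tool_pos: [0.4547, -0.2562, 0.2056]
tool_rot: [0.977, 0.186, -0.102, 0.02]
ft_force: [-0.1, 0.7, -3.2]
finger_gap: 0.009
grasp_force: 87.9
```

```bash
python3 chk.py 9; python3 - <<'E'
from h import *
s=env.state();print(R.from_quat(s['tool_rot']).as_matrix().round(3).tolist(),s['joints'].round(2))
# stack moved? compare lower stack edges with the untouched picture
for v,box in (('s',(215,248,150,235)),('d',(180,200,258,320))):
    y0,y1,x0,x1=box
    a=[cv2.cvtColor(cv2.imread(f'pics/{v}{k}.png'),cv2.COLOR_BGR2GRAY)[y0:y1,x0:x1].astype(np.float32) for k in(5,9)]
    print(v,cv2.phaseCorrelate(a[0],a[1]))
E
```

```text
16.1 [ 0.45380613 -0.25586429  0.2043336 ] [-0.58412686 -0.06511523 -1.90799562] 0.008595724786477497 87.90473699569702
s6 L 0 4.5 R 100 81.0 near 59.0 112 orange 65.48333333333333 55 69
s9 L 0 4.5 R 97 34.5 near 52.5 73 orange 57.107142857142854 4 20
[[0.909, 0.368, -0.194], [0.36, -0.93, -0.076], [-0.208, -0.001, -0.978]] [-0.03  0.38  0.46  1.74 -0.02  1.21 -0.76]
s ((-0.05240038726751095, -0.26583646537205396), 0.7853432540540342)
d ((-0.690476692877418, -0.055014959908833205), 0.7014209069311619)
```

Tray free, weight about 2 N, stack unmoved (sub-pixel). Level it, then carry it to the mat.

Call:
{"api": "apply_moves", "payload": {"moves": [{"xyz": [0,0,0],"turn": [0,0.4,0],"fingers": 0},{"xyz": [0,0,0],"turn": [0,0.4,0],"fingers": 0},{"xyz": [0,0,0],"turn": [0,0.4,0],"fingers": 0},{"xyz": [0,0,0],"turn": [0,0.4,0],"fingers": 0},{"xyz": [0,0,0],"turn": [0,0.4,0],"fingers": 0},{"xyz": [0,0,0],"turn": [0,0.4,0],"fingers": 0},{"xyz": [0,0,0],"turn": [0,0,0],"fingers": 0}]}}

```text
t: 16.68
tool_pos: [0.4522, -0.2569, 0.2042]
tool_rot: [0.983, 0.186, -0.0, -0.001]
ft_force: [-0.3, -1.2, -1.9]
finger_gap: 0.0088
grasp_force: 87.8
```

Call:
{"api": "apply_moves", "payload": {"moves": [{"xyz": [0.1,-0.3,0],"turn": [0,0,0],"fingers": 0},{"xyz": [0.2,-0.6,0],"turn": [0,0,0],"fingers": 0},{"xyz": [0.25,-0.8,0],"turn": [0,0,0],"fingers": 0},{"xyz": [0.25,-0.8,0],"turn": [0,0,0],"fingers": 0},{"xyz": [0.25,-0.8,0],"turn": [0,0,0],"fingers": 0},{"xyz": [0.25,-0.8,0],"turn": [0,0,0],"fingers": 0},{"xyz": [0.25,-0.8,0],"turn": [0,0,0],"fingers": 0},{"xyz": [0.25,-0.8,0],"turn": [0,0,0],"fingers": 0},{"xyz": [0.25,-0.8,0],"turn": [0,0,0],"fingers": 0},{"xyz": [0.25,-0.8,0],"turn": [0,0,0],"fingers": 0},{"xyz": [0.25,-0.8,0],"turn": [0,0,0],"fingers": 0},{"xyz": [0.25,-0.8,0],"turn": [0,0,0],"fingers": 0},{"xyz": [0.25,-0.8,0],"turn": [0,0,0],"fingers": 0},{"xyz": [0.25,-0.8,0],"turn": [0,0,0],"fingers": 0},{"xyz": [0.25,-0.8,0],"turn": [0,0,0],"fingers": 0},{"xyz": [0.25,-0.8,0],"turn": [0,0,0],"fingers": 0},{"xyz": [0.25,-0.8,0],"turn": [0,0,0],"fingers": 0},{"xyz": [0.25,-0.8,0],"turn": [0,0,0],"fingers": 0},{"xyz": [0.25,-0.4,0],"turn": [0,0,0],"fingers": 0},{"xyz": [0,-0.1,0],"turn": [0,0,0],"fingers": 0}]}}

```text
t: 18.35
tool_pos: [0.4239, 0.1937, 0.2045]
tool_rot: [0.982, 0.19, -0.0, -0.0]
ft_force: [0.8, -0.1, -1.1]
finger_gap: 0.0091
grasp_force: 87.8
```

```bash
python3 - <<'E'
from h import *
s=env.state();M=R.from_quat(s['tool_rot']).as_matrix();print(s['t'],s['tool_pos'],M.round(3).tolist(),s['finger_gap'],s['grasp_force'])
d=np.array([.424,.189,.165])-s['tool_pos'];print('move',(M.T@d/.03).round(2))
E
```

```text
18.35 [0.42389972 0.19373131 0.20448828] [[0.928, 0.373, -0.0], [0.373, -0.928, -0.0], [-0.0, -0.0, -1.0]] 0.009069731462997783 87.82586932182312
move [-0.06  0.15  1.32]
```

Call:
{"api": "apply_moves", "payload": {"moves": [{"xyz": [-0.06,0.15,0.3],"turn": [0,0,0],"fingers": 0},{"xyz": [0,0,0.4],"turn": [0,0,0],"fingers": 0},{"xyz": [0,0,0.4],"turn": [0,0,0],"fingers": 0},{"xyz": [0,0,0.2],"turn": [0,0,0],"fingers": 0},{"xyz": [0,0,0],"turn": [0,0,0],"fingers": 0},{"xyz": [0,0,0],"turn": [0,0,0],"fingers": 0},{"xyz": [0,0,0],"turn": [0,0,0],"fingers": 0}]}}

```text
t: 18.93
tool_pos: [0.4246, 0.1848, 0.1663]
tool_rot: [0.982, 0.187, 0.0, 0.0]
ft_force: [0.3, -0.3, -1.4]
finger_gap: 0.0088
grasp_force: 87.8
```

```bash
python3 - <<'E'
from h import *
from scipy.optimize import least_squares
s=env.state();M=R.from_quat(s['tool_rot']).as_matrix();print(s['t'],s['tool_pos'],s['ft_force'],s['grasp_force'])
# corners from blue-hull quadrilateral fit in scene & side
yaw=np.arctan2(M[1,0],M[0,0])+np.pi-np.radians(37.4)
print('expected yaw',np.degrees(yaw))
H={}
for v in('scene','side','wrist'):
    c=snap(v,v+'F');h=cv2.cvtColor(c['color'],cv2.COLOR_RGB2HSV)
    m=cv2.inRange(h,(105,110,35),(125,255,255));m=cv2.morphologyEx(m,cv2.MORPH_OPEN,np.ones((3,3)))
    n,l,st,ce=cv2.connectedComponentsWithStats(m);i=1+st[1:,4].argmax();H[v]=(c,(l==i).astype(np.uint8));print(v,st[i],ce[i])
# silhouette fit: rim-box (rim 14..24 mm, 170x130) projected hull vs. mask
def hull(c,p):
    P=np.array([[x,y,z] for x in(-.085,.085) for y in(-.065,.065) for z in(.014,.024)]+[[x,y,0] for x in(-.075,.075) for y in(-.055,.055)])
    q=proj(c,R.from_rotvec([p[3],p[4],0]).as_matrix()@R.from_euler('z',p[5]).as_matrix()@P.T.copy() if 0 else (R.from_rotvec([p[3],p[4],0])*R.from_euler('z',p[5])).apply(P)+p[:3])
    return cv2.convexHull(q.astype(np.float32))[:,0]
def cost(p):
    e=0
    for v in('scene','side'):
        c,m=H[v];k=np.zeros((420*4,560*4),np.uint8);cv2.fillConvexPoly(k,np.int32(hull(c,p)*4+2),1)
        k=cv2.resize(k.astype(np.float32),(560,420),interpolation=cv2.INTER_AREA);ch=cv2.convexHull(cv2.findNonZero(m));t=np.zeros((420,560),np.uint8);cv2.fillConvexPoly(t,ch,1);e+=abs(k-t).sum()
    return e
from scipy.optimize import minimize
p0=np.r_[s['tool_pos'][:2]+.1*M[:2,0],.155,0,0,yaw]
sim=np.vstack([p0]+[p0+d for d in np.diag([.01,.01,.01,.08,.08,.05])])
r=minimize(cost,p0,method='Nelder-Mead',options=dict(initial_simplex=sim,maxiter=500))
print(p0.round(3),cost(p0),r.x.round(3),r.fun)
E
```

```text
18.9333 [0.42462738 0.18477206 0.16628238] [ 0.33465124 -0.32459661 -1.42204811] 87.82888054847717
expected yaw 164.14908101607153
scene [ 327  167   80   48 2345] [367.1663113  189.88102345]
side [ 206  220  100   75 4378] [257.85564185 256.04362723]
wrist [   32     0   486   268 79681] [257.74065336 101.9988956 ]
[0.518 0.222 0.155 0.    0.    2.865] 1053.25 [0.516 0.221 0.161 0.02  0.    2.868] 485.4375
```

By silhouette fit the tray is at (0.516, 0.221, 0.161) and level within about 1°. A small centring nudge, settle, then hand in.

Call:
{"api": "apply_moves", "payload": {"moves": [{"xyz": [0.05,-0.12,0.1],"turn": [0,0,0],"fingers": 0},{"xyz": [0,0,0.1],"turn": [0,0,0],"fingers": 0},{"xyz": [0,0,0],"turn": [0,0,0],"fingers": 0},{"xyz": [0,0,0],"turn": [0,0,0],"fingers": 0},{"xyz": [0,0,0],"turn": [0,0,0],"fingers": 0},{"xyz": [0,0,0],"turn": [0,0,0],"fingers": 0},{"xyz": [0,0,0],"turn": [0,0,0],"fingers": 0},{"xyz": [0,0,0],"turn": [0,0,0],"fingers": 0},{"xyz": [0,0,0],"turn": [0,0,0],"fingers": 0}]}}

```text
t: 19.83
tool_pos: [0.4244, 0.1891, 0.16]
tool_rot: [0.982, 0.187, 0.0, -0.0]
ft_force: [0.3, -0.6, -1.1]
finger_gap: 0.009
grasp_force: 87.8
```

```bash
python3 - <<'E'
from h import *
s=env.state();print(s['t'],s['tool_pos'],abs(s['qd']).max(),s['grasp_force']);print(env.hand_in())
E
```

```text
19.8333 [0.4243657  0.1891275  0.15996489] 0.002297056582361977 87.83290386199951
the job is handed in; nothing more can be done
None
```

The job is handed in at 19.8 s: the offcut lies flat on the bench, and the blue tray, peeled tab-corner first without moving the stack, is held still and level about 15 cm above the 160 mm mat.

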